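Show which dish holds the wood screws

TASK

Show a helper which dish holds the wood screws: push the glass door of the small organiser, without pinching its pull, as far as it slides, so that the bay with the round dish of screws is fully open. Then point down at the round dish with the fingertips about 2 cm above the middle of its rim, stay there for at least two seconds without touching anything, and finish still pointing. Do not touch either dish, and leave the other loose things on the surface where they are.

Things in the scene. Friction and masses are not known exactly. Their poses are not given: they have to be found in the camera images.
- organiser: fixed plywood box 160 mm (its x) by 290 mm (its y), walls 60 mm high, guide strips on the long edges to 70 mm; origin at the centre of its underside; x away from the robot, y left, z up. Two open-topped bays, centres at y = +70 and -70 mm, each 144 x 134 mm inside, floor 6 mm up, 6 mm wall between. A glass door on top slides along y over either bay; it starts part-way
- glass_door (a joint): glass door, 146 x 145 mm, top face 66 mm above the work surface (trim 67): 0 m = fully right, right (-y) bay covered, left open; 0.140 m = fully left, left (+y) bay covered, right open. Its centre is at organiser y = value - 0.070 m. About 1.5 N of friction plus 4 N per m/s; stays where left; hard stop at both ends
- pull_top (a point): top centre of the door's pull: an upright aluminium ridge on the middle of the glass, 44 mm along the organiser's x, 14 mm thick along its y, 26 mm high; this point is 92 mm above the work surface and moves with the door
- round_dish: loose white ceramic ROUND dish with brass-coloured wood screws (all below its rim), 76 mm across the rim, 30 mm high, standing in one of the two bays (either); origin at the centre of its underside, 6 mm above the work surface; z up; so its rim is 36 mm above the work surface
- square_dish: loose white ceramic SQUARE dish with brass-coloured washers (all below its rim), 70 x 70 mm, 30 mm high, in the other bay; origin at the centre of its underside; not to be touched
- battery: bystander: spare black battery pack, 110 x 72 x 63 mm; origin on its underside; leave it alone
- bit_holder: bystander: red plastic bit holder 100 x 34 x 30 mm with steel bits standing up to 56 mm high; origin on its underside; leave it alone
- punch: bystander: steel centre punch lying flat, 120 mm long, 10 mm thick; origin on its underside; leave it alone
- pencil: bystander: carpenter's pencil lying flat, 165 mm long, 7 mm thick; origin on its underside; leave it alone
- tape_measure: bystander: grey tape measure standing, 75 x 36 x 62 mm; origin on its underside; leave it alone
- try_square: bystander: wood and steel try square lying flat, wooden stock 22 x 110 x 16 mm; origin on its underside; leave it alone
- glue_jar: bystander: white jar, 52 mm across, 85 mm high; origin on its underside; leave it alone

How it is judged:
On the way, in this order (a step that is already met when the one before it is completed fails the run):
1. the glass door has been pushed fully off the bay with the round dish (((y of round_dish in the frame of organiser above 0 m and value of joint glass_door below 0.01 m) or (y of round_dish in the frame of organiser below 0 m and value of joint glass_door above 0.13 m))), for 0.2 s.
2. the tool point dwells just above the middle of the round dish for two seconds, nothing touched (horizontal distance between the grasp point and round_dish below 0.018 m and z of the grasp point in the frame of round_dish between 0.035 and 0.085 m and ((y of round_dish in the frame of organiser above 0 m and value of joint glass_door below 0.01 m) or (y of round_dish in the frame of organiser below 0 m and value of joint glass_door above 0.13 m)) and contact force between the fingers and anything else below 0.3 N), for 2 s.
At the end, for the whole second after the job is handed in: The door is within 10 mm of its stop, off the round dish's bay; the TCP is still within 18 mm (horizontally) of the round dish's centre and 5 to 55 mm above its rim (so fingertips up to about 36 mm above it), touching nothing; both dishes stand within 6 mm of where they started (all of step 2 and distance of each of round_dish, square_dish from where it was at the start of the episode below 0.006 m and linear speed of round_dish below 0.01 m/s).
It fails at once if a dish is touched (contact force between any of the fingers, the arm and round_dish above 0.3 N or contact force between any of the fingers, the arm and square_dish above 0.3 N).
It fails at once if a dish is shifted by more than 6 mm or lifted (distance of any of round_dish, square_dish from where it was at the start of the episode above 0.006 m).
It fails at once if the pull is pinched (both its sides loaded by the fingers) (contact force between the fingers and glass_door_c2 above 1 N and contact force between the fingers and glass_door_c1 above 1 N).
It fails at once if a bystander is moved more than 10 mm (distance of any of battery, bit_holder, punch, pencil, tape_measure, try_square, glue_jar from where it was at the start of the episode above 0.01 m).
It also fails if it takes over 42 s, if anything falls off the work surface, if the arm or the gripper's body presses on something with over 40 N, if the wrist force passes 120 N, or if a joint passes its speed limit or range.

ROBOT

A 7-joint arm with a two-finger parallel gripper is mounted at the origin on the work surface. World frame = base frame: x ahead of the robot, y to its left, z up, the work surface at z = 0. Lengths are in m, angles in rad, forces in N, time in s.
With the tool pointing down it reaches from about 0.425 to 0.875 m from the base axis. Payload 4.7 kg.
Tool frame: the origin (TCP) lies between the finger pads, 19 mm behind the fingertips; this is the grasp point; z points along the fingers, y is the line along which they close (so a half turn about z gives the same grasp; the last joint's range is limited). The gripper opens to 87 mm and grips with 3 to 60 N. Pads are 19 mm wide; open, the fingers measure 117 mm over their backs; the gripper's body (75 mm by 190 mm) begins 51 mm behind the grasp point.
Start: joints at [1.208, 0.321, -0.07, 1.45, 0.023, 1.371, -0.057], TCP at [0.239, -0.604, 0.241] pointing down, gripper open.
Joint ranges: [-2.86, 2.86], [-0.3, 2.09], [-1.38, 1.24], [0.06, 2.45], [-1.56, 4.7], [0.09, 2.05], [-2.69, 2.69]. Speed limits (rad/s): [2.57, 2.57, 3.14, 3.14, 3.14, 3.14, 3.14].

INTERFACE

Orientations are given as a rotation vector (axis times angle).
In Python, from bench import ctrl gives the robot as it stands. The module is installed in compiled form; this text tells all that it offers.
- The arm moves only by the tool carry_out, never from a script. Its argument "steps" is a list of rows, each a list of 7 numbers: the turn, a rotation vector about the world's x, y, z in degrees, then the shift along the world's x, y, z in cm, then the opening, from 0 (shut) to 1 (fully open). A call has 1 to 12 rows; each row is the pose to reach, as a shift and turn from the pose commanded when the call began; what a row does not reach only later rows make up. A row lasts 1/10 s, in which the tool goes at most 50 mm and 8.59 degrees, less where a joint would pass 70% of its speed; a pose out of reach is approached as far as the arm can. A call with a gripper value outside its range is refused whole. The fingers move at their own pace and stop on an object; "squeeze" is the grip in N (left out, the last holds). Time passes only in rows, so rows that repeat a pose let the fingers close. It gives the time, the measured TCP pose, the force, the opening and the grip force at its end, in the units of the state.
- ctrl.get_state(): the state, without advancing time (a new reading comes with each control period).
- ctrl.get_image(name): name is "scene" or "top" or "wrist"; returns a dict with "pixels" (400x640x3 uint8, red, green, blue), "camera_matrix" (3x3 intrinsics, pixels), "cam_to_world" (4x4, takes a point from camera to world coordinates); the wrist camera has in their place "T_tool_cam" (4x4, takes a point from camera to tool coordinates, whose origin is the TCP and whose axes are the flange's). Camera axes: x right, y down, z forward; pixel columns grow to the right and rows downward; lengths in m; the calibration is good to about 2 mm. A picture is of the moment at which its call begins: read the wrist's pose just before it. There is no depth.
- ctrl.close_job(): hands the job in; it is judged then, once.
The state is a dict: "time": time; "joint_positions": joint angles; "qd": joint speeds; "joint_torque": joint torques, N m; "position": TCP position; "tool_rot": TCP orientation; "ft_force": force on the tool from outside, world axes, zero at the start; "torque": the same for the moment, N m; "grip_width": opening from 0.0 (shut) to 1.0 (fully open); "grip_force": force on a finger pad.
Only numpy, scipy, OpenCV 4.12 (cv2) and the standard library are available. Lean on these libraries where they do the work, as an engineer would, in place of code of your own. Each camera call takes 0.05 s, during which the arm holds its last target. There are 200 camera calls.

## Working session

There is one attempt and no reset: what is moved stays moved. The work goes in short steps, Python scripts to look and compute and a tool call to move; the robot and the scene stay as the last step left them, time stands still between calls to the robot, and variables do not carry over. Pictures are saved under pics/ and viewed, at most 10 in all, crops included, and the job is handed in when it is done.

Besides the shell and the picture viewer there is one more tool, called by a JSON object that holds its "fn" and its "kwargs", one argument or row to a line. carry_out: Moves the arm, as the interface text tells. Its arguments: {"type":"object","properties":{"steps":{"type":"array","items":{"type":"array","items":{"type":"number"}}},"squeeze":{"type":"number"}},"required":["steps"]}

```bash
mkdir -p pics
python3 - <<'E'
from bench import ctrl
import cv2,numpy as np
s=ctrl.get_state();print(s['time'],s['position'],s['tool_rot'],s['grip_width'],s['ft_force'])
for n in('top','scene'):
    d=ctrl.get_image(n);cv2.imwrite(f'pics/{n}0.png',d['pixels'][:,:,::-1])
    np.savez(f'{n}0.npz',**d);print(d['camera_matrix'],d['cam_to_world'])
E
```

```text
0.0 [ 0.23892508 -0.60394139  0.24019468] [-3.08422489e+00 -5.88063701e-01  7.36869030e-04] 1.000353554101103 [-0.66536874  0.17099932  1.07343625]
[[486.31331689   0.         318.27830363]
 [  0.         486.31331689 202.04680741]
 [  0.           0.           1.        ]] [[ 0.02647706 -0.99874239  0.04257465  0.54107433]
 [-0.99947111 -0.0272527  -0.01774229  0.00789764]
 [ 0.01888025 -0.04208237 -0.99893574  1.09650452]
 [ 0.          0.          0.          1.        ]]
[[433.56420681   0.         320.26079184]
 [  0.         433.56420681 197.64320734]
 [  0.           0.           1.        ]] [[ 0.45979263  0.65791648 -0.59643662  1.21186099]
 [ 0.88801714 -0.33759202  0.31218134 -0.33166498]
 [ 0.00403701 -0.67318462 -0.73946344  0.86377875]
 [ 0.          0.          0.          1.        ]]
```

View pics/top0.png

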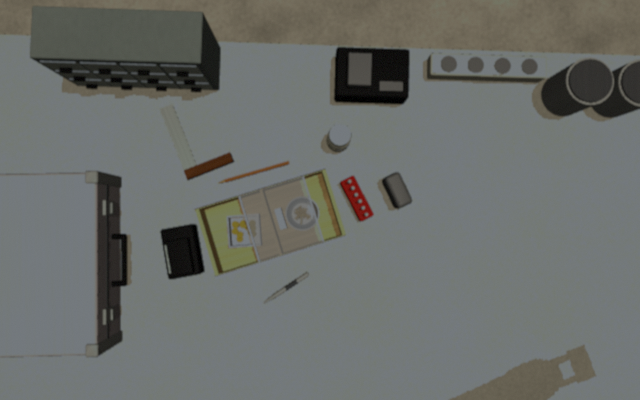

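View pics/scene0.png

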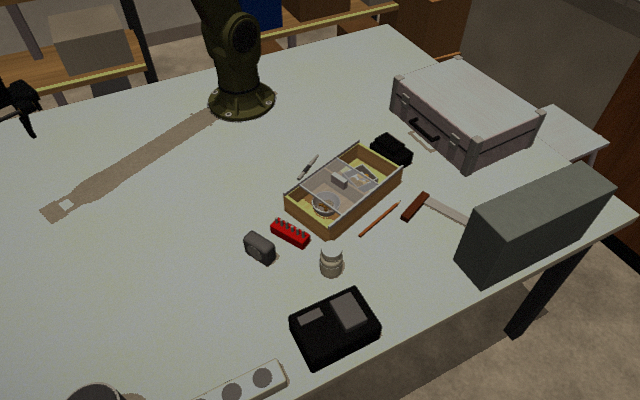

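Top view: the organiser is at about (270,222). The round dish is in the right (-y) bay at (302,212) and the square dish in the left bay. I'll zoom in for the edges.

Run:
```python
import cv2,numpy as np
im=cv2.imread('pics/top0.png')[155:290,185:365]
im=(255*(im/255.)**0.7).astype('uint8')
im=cv2.resize(im,None,fx=4.4,fy=4.4,interpolation=cv2.INTER_CUBIC);cv2.imwrite('pics/c1.png',im)
```

```text
(no output)
```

View pics/c1.png

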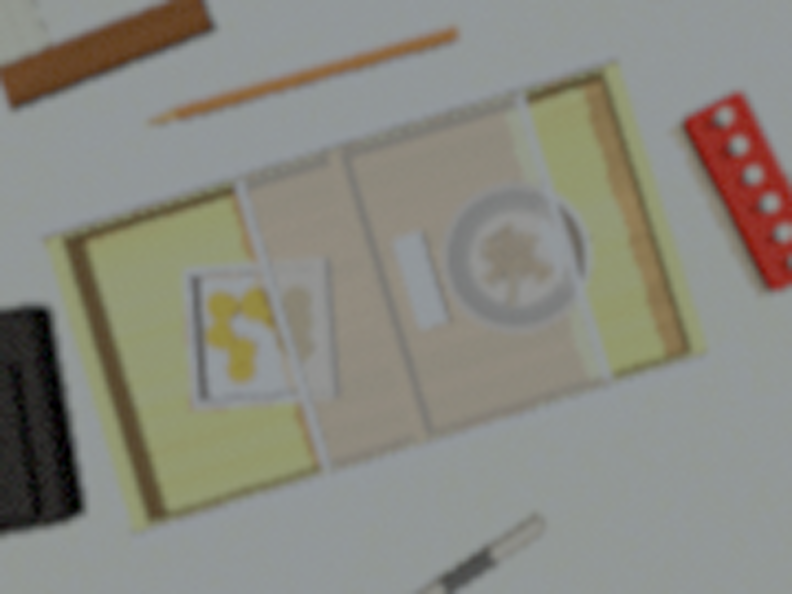

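The crop shows the organiser's top corners at (45,240), (615,65), (705,352) and (135,530). The pull top is at about (421,279) and the round dish rim centre at about (516,257). The door edges are at x≈240–325 and 523–607.

```bash
cat > h.py <<'E'
import numpy as np
def ray(d,uv,z):
    K,T=d['camera_matrix'],d['cam_to_world']
    r=T[:3,:3]@np.linalg.solve(K,[uv[0],uv[1],1.]);o=T[:3,3]
    return o+r*(z-o[2])/r[2]
E
python3 - <<'E'
import numpy as np
from h import ray
d=np.load('top0.npz')
f=lambda p,z:ray(d,((p[0]+.5)/4.4+184.5,(p[1]+.5)/4.4+154.5),z)[:2]
C=[f(p,z) for p,z in [((45,240),.06),((615,65),.06),((705,352),.06),((135,530),.06)]]
ly=(C[0]+C[3]-C[1]-C[2])/2; lx=(C[0]+C[1]-C[2]-C[3])/2
o=np.mean(C,0);print('org',o,'len',np.hypot(*ly),np.hypot(*lx))
y=ly/np.hypot(*ly);x=np.array([y[1],-y[0]]);print('yaw',np.degrees(np.arctan2(x[1],x[0])),'x',x,'y',y)
for n,p,z in [('pull',(421,279),.092),('dish',(516,257),.036),('doorR',(565,237),.066),('doorL',(283,326),.066),('sq',(262,333),.036)]:
    w=f(p,z);print(n,w,'org frame',(w-o)@x,(w-o)@y)
E
```

```text
org [0.54024203 0.09079631] len 0.2875056149565215 0.14605886290224052
yaw 18.75823365454728 x [0.94688393 0.32157554] y [-0.32157554  0.94688393]
pull [0.54879209 0.06748327] org frame 0.0005990117575315217 -0.024824226743562917
dish [0.56136279 0.02414812] org frame -0.0014335193215189374 -0.0699000225596076
doorR [5.71052831e-01 3.71239593e-04] org frame 9.576449353711723e-05 -0.09553004453405026
doorL [0.52470434 0.13444517] org frame -0.0006759825506088816 0.0463269430366011
sq [0.52050855 0.14835147] org frame -0.00017698280629517685 0.06084386598629479
```

The round dish is in the right bay, and the door value is about 0.045, so the push is towards +y by about 95 mm. I'll close the fingers and travel high first.

{"fn": "carry_out", "kwargs": {
  "steps": [
    [0, 0, 0, 0.7, 1.3, 0, 0],
    [0, 0, 0, 2, 4, 0, 0],
    [0, 0, -1, 4, 7.6, 0, 0],
    [0, 0, -1, 6, 11.5, 0, 0],
    [0, 0, -2, 8, 15.3, 0, 0],
    [0, 0, -2, 10, 19.1, 0, 0],
    [0, 0, -3, 12, 23, 0, 0],
    [0, 0, -3, 14, 26.8, 0, 0],
    [0, 0, -3, 16, 30.6, 0, 0],
    [0, 0, -3, 18, 34.4, 0, 0],
    [0, 0, -3, 19.5, 37.3, 0, 0],
    [0, 0, -3, 20.5, 39.2, 0, 0]
  ],
  "squeeze": 5
}}

```text
time: 1.3
position: [0.4451, -0.2081, 0.2413]
tool_rot: [-3.099, -0.514, -0.0]
ft_force: [0.6, -0.3, 0.1]
grip_width: 0.025
grip_force: 0.0
```

{"fn": "carry_out", "kwargs": {
  "steps": [
    [0, 0, 0, 1, 1.9, 0, 0],
    [0, 0, 0, 2.5, 4.8, 0, 0],
    [0, 0, 0, 4.5, 8.6, 0, 0],
    [0, 0, 0, 6.5, 12.4, 0, 0],
    [0, 0, 0, 8.5, 16.2, 0, 0],
    [0, 0, 0, 10.3, 19.7, 0, 0],
    [0, 0, 0, 11.4, 21.8, 0, 0],
    [0, 0, 0, 12.1, 23.1, 0, 0],
    [0, 0, 0, 12.1, 23.1, -2, 0],
    [0, 0, 0, 12.1, 23.1, -5, 0],
    [0, 0, 0, 12.1, 23.1, -7, 0],
    [0, 0, 0, 12.1, 23.1, -8, 0]
  ]
}}

```text
time: 2.5
position: [0.5632, 0.0194, 0.1591]
tool_rot: [-3.1, -0.509, 0.006]
ft_force: [-0.3, -0.7, -0.0]
grip_width: 0.007
grip_force: 0.0
```

Run:
```python
from bench import ctrl
import cv2,numpy as np
s=ctrl.get_state();print(s['time'],s['position'],s['tool_rot'],s['grip_width'],s['ft_force'])
a=ctrl.get_image('wrist')['pixels'];b=ctrl.get_image('scene')['pixels'][130:260,260:430]
cv2.imwrite('pics/w1.png',cv2.resize(a,(480,300))[:,:,::-1]);cv2.imwrite('pics/s1.png',cv2.resize(b,None,fx=4,fy=4)[:,:,::-1])
```

```text
2.5 [0.56317595 0.01939654 0.15910044] [-3.09965525 -0.50913716  0.00573358] 0.0066169726974824265 [-0.33830655 -0.68118035 -0.02965174]
```

View pics/w1.png

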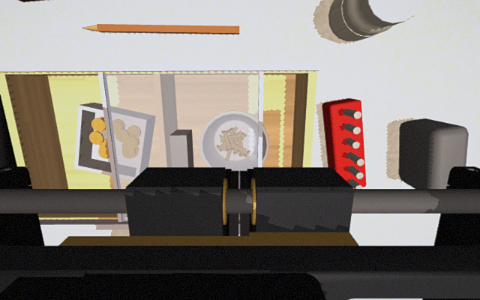

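View pics/s1.png

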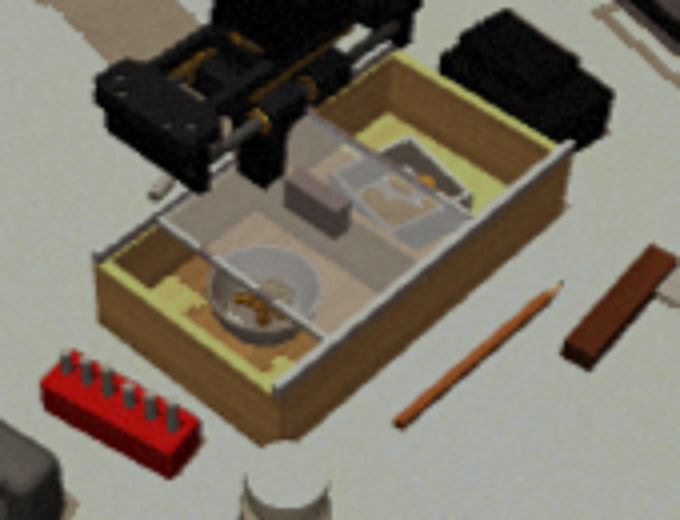

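The wrist and scene views show the fingers above the glass, on the right side of the pull and centred on it. Next I descend and make the first part of the push.

{"fn": "carry_out", "kwargs": {
  "steps": [
    [0, 0, 0, 0, 0, -1.5, 0],
    [0, 0, 0, 0, 0, -4, 0],
    [0, 0, 0, 0, 0, -6, 0],
    [0, 0, 0, 0, 0, -6.5, 0],
    [0, 0, 0, -0.2, 0.5, -6.5, 0],
    [0, 0, 0, -0.5, 1.5, -6.5, 0],
    [0, 0, 0, -0.8, 2.4, -6.5, 0],
    [0, 0, 0, -1.2, 3.5, -6.5, 0],
    [0, 0, 0, -1.6, 4.7, -6.5, 0],
    [0, 0, 0, -2, 5.9, -6.5, 0],
    [0, 0, 0, -2.4, 7.1, -6.5, 0],
    [0, 0, 0, -2.7, 8, -6.5, 0]
  ]
}}

```text
time: 3.8
position: [0.5378, 0.1, 0.0965]
tool_rot: [3.1, 0.509, 0.001]
ft_force: [0.7, -1.6, 1.1]
grip_width: 0.009
grip_force: 0.9
```

{"fn": "carry_out", "kwargs": {
  "steps": [
    [0, 0, 0, -0.3, 0.9, 0, 0],
    [0, 0, 0, -0.6, 1.8, 0, 0],
    [0, 0, 0, -0.9, 2.6, 0, 0],
    [0, 0, 0, -1.1, 3.2, 0, 0],
    [0, 0, 0, -1.2, 3.5, 0, 0],
    [0, 0, 0, -1.3, 3.8, 0, 0],
    [0, 0, 0, -1.3, 3.9, 0, 0],
    [0, 0, 0, -1.3, 3.9, 0, 0]
  ]
}}

```text
time: 4.6
position: [0.5248, 0.1377, 0.0961]
tool_rot: [-3.1, -0.507, 0.001]
ft_force: [0.6, -0.6, -0.6]
grip_width: 0.006
grip_force: 0.2
```

{"fn": "carry_out", "kwargs": {
  "steps": [
    [0, 0, 0, -0.1, 0.3, 0, 0],
    [0, 0, 0, -0.2, 0.5, 0, 0],
    [0, 0, 0, -0.2, 0.6, 0, 0],
    [0, 0, 0, -0.2, 0.6, 0, 0]
  ]
}}

```text
time: 5.0
position: [0.5234, 0.1416, 0.0961]
tool_rot: [3.098, 0.505, -0.001]
ft_force: [0.8, -5.3, -0.2]
grip_width: 0.008
grip_force: 2.5
```

The force of about 5 N shows the door is on its stop. I'll back off, rise, and move over the dish.

{"fn": "carry_out", "kwargs": {
  "steps": [
    [0, 0, 0, 0.2, -0.6, 0, 0],
    [0, 0, 0, 0.5, -1.5, 0.5, 0],
    [0, 0, 0, 0.7, -2, 3, 0],
    [0, 0, 0, 0.9, -2.8, 5.5, 0],
    [0, 0, 0, 1.5, -4.5, 7, 0],
    [0, 0, 0, 2.2, -7, 7, 0],
    [0, 0, 0, 3, -9.5, 7, 0],
    [0, 0, 0, 3.6, -11.2, 7, 0],
    [0, 0, 0, 3.8, -11.9, 7, 0],
    [0, 0, 0, 3.8, -11.9, 7, 0]
  ]
}}

```text
time: 6.0
position: [0.5612, 0.0239, 0.1661]
tool_rot: [-3.1, -0.505, 0.001]
ft_force: [0.6, 0.5, -0.4]
grip_width: 0.004
grip_force: 0.0
```

Run:
```python
from bench import ctrl
import cv2,numpy as np
s=ctrl.get_state();print(s['time'],s['position'],s['tool_rot'],s['grip_width'],s['ft_force'])
d=ctrl.get_image('wrist');np.savez('w2.npz',pos=s['position'],rot=s['tool_rot'],**d)
b=ctrl.get_image('scene');np.savez('scene2.npz',**b)
cv2.imwrite('pics/w2.png',d['pixels'][:,:,::-1]);cv2.imwrite('pics/s2.png',cv2.resize(b['pixels'][130:260,260:430],None,fx=4,fy=4)[:,:,::-1])
```

```text
6.0 [0.56116308 0.0238808  0.16605531] [-3.10015857e+00 -5.04649496e-01  8.52641823e-04] 0.0036375242091123087 [ 0.57547739  0.49782882 -0.42133167]
```

View pics/w2.png

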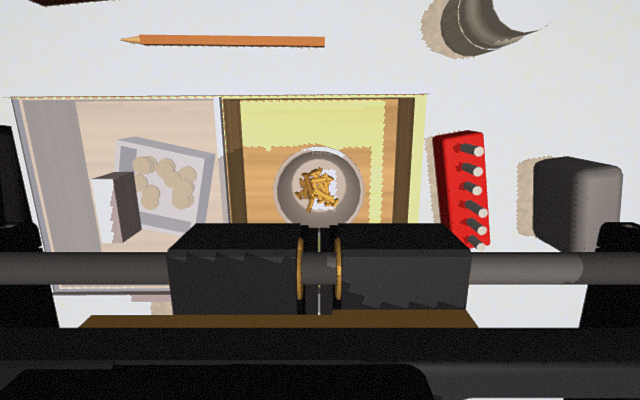

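View pics/s2.png

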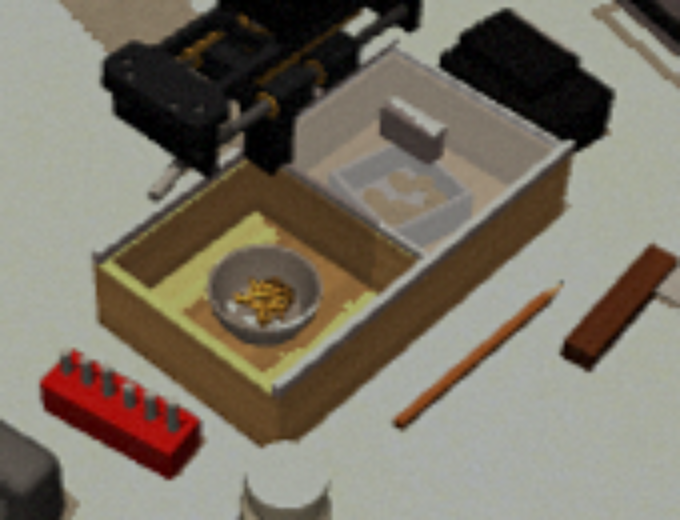

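The door is fully left and the right bay is open. The dish rim centre is at about (264,284) in the scene crop, and its wrist view columns (274–362) are centred on the fingers (319). A quick cross-check from the scene view follows.

Run:
```python
import numpy as np
from h import ray
d=np.load('scene2.npz')
for v in(280,284,288): print(ray(d,(264.5/4+259.5,v/4+129.5),.036))
from scipy.spatial.transform import Rotation as R
w=np.load('w2.npz');T=np.eye(4);T[:3,:3]=R.from_rotvec(w['rot']).as_matrix();T[:3,3]=w['pos'];T=T@w['T_tool_cam']
e=dict(camera_matrix=w['camera_matrix'],cam_to_world=T)
for p in((274,190),(362,190),(318,146)):print(ray(e,p,.036))
```

```text
[0.55622512 0.02710673 0.036     ]
[0.55928234 0.02549135 0.036     ]
[0.56232682 0.02388269 0.036     ]
[0.55053833 0.05811462 0.036     ]
[ 0.57327308 -0.01010376  0.036     ]
[0.59588269 0.03531359 0.036     ]
```

All the estimates agree on (0.561, 0.024). I'll descend to 2 cm above the rim and dwell there.

{"fn": "carry_out", "kwargs": {
  "steps": [
    [0, 0, 0, 0, 0, -1.5, 0],
    [0, 0, 0, 0, 0, -4, 0],
    [0, 0, 0, 0, 0, -6.5, 0],
    [0, 0, 0, 0, 0, -8, 0],
    [0, 0, 0, 0, 0, -8.8, 0],
    [0, 0, 0, 0, 0, -9, 0],
    [0, 0, 0, 0, 0, -9, 0],
    [0, 0, 0, 0, 0, -9, 0],
    [0, 0, 0, 0, 0, -9, 0],
    [0, 0, 0, 0, 0, -9, 0],
    [0, 0, 0, 0, 0, -9, 0],
    [0, 0, 0, 0, 0, -9, 0]
  ]
}}

```text
time: 7.3
position: [0.5612, 0.0245, 0.0765]
tool_rot: [3.1, 0.507, 0.0]
ft_force: [-0.3, 0.5, -0.0]
grip_width: 0.006
grip_force: 0.0
```

{"fn": "carry_out", "kwargs": {
  "steps": [
    [0, 0, 0, 0, 0, 0, 0],
    [0, 0, 0, 0, 0, 0, 0],
    [0, 0, 0, 0, 0, 0, 0],
    [0, 0, 0, 0, 0, 0, 0],
    [0, 0, 0, 0, 0, 0, 0],
    [0, 0, 0, 0, 0, 0, 0],
    [0, 0, 0, 0, 0, 0, 0],
    [0, 0, 0, 0, 0, 0, 0],
    [0, 0, 0, 0, 0, 0, 0],
    [0, 0, 0, 0, 0, 0, 0],
    [0, 0, 0, 0, 0, 0, 0],
    [0, 0, 0, 0, 0, 0, 0]
  ]
}}

```text
time: 8.5
position: [0.5611, 0.0246, 0.0763]
tool_rot: [3.1, 0.507, -0.0]
ft_force: [0.4, 0.0, 0.5]
grip_width: 0.008
grip_force: 0.0
```

{"fn": "carry_out", "kwargs": {
  "steps": [
    [0, 0, 0, 0, 0, 0, 0],
    [0, 0, 0, 0, 0, 0, 0],
    [0, 0, 0, 0, 0, 0, 0],
    [0, 0, 0, 0, 0, 0, 0],
    [0, 0, 0, 0, 0, 0, 0],
    [0, 0, 0, 0, 0, 0, 0],
    [0, 0, 0, 0, 0, 0, 0],
    [0, 0, 0, 0, 0, 0, 0],
    [0, 0, 0, 0, 0, 0, 0],
    [0, 0, 0, 0, 0, 0, 0],
    [0, 0, 0, 0, 0, 0, 0],
    [0, 0, 0, 0, 0, 0, 0]
  ]
}}

```text
time: 9.7
position: [0.5611, 0.0246, 0.0763]
tool_rot: [3.1, 0.507, -0.0]
ft_force: [0.2, -0.6, 1.3]
grip_width: 0.008
grip_force: 0.0
```

```bash
python3 -c "
from bench import ctrl
print(ctrl.close_job())"
```

```text
the job is handed in; nothing more can be done
None
```

I pushed the glass door to its left stop with the fingers closed, so the round dish's bay is fully open. The fingertips held about 2 cm above the middle of its rim for roughly 3 s with no contact, and I handed the job in still pointing; no verdict was returned.

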